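# Refit the drive shaft of a bench mixing stand

### The job

Lift the steel drive shaft out of the blue parking block and thread it down through both bearing plates of the mixing stand without forcing it. Press it gently on the sprung coupling at the bottom, never squashing the spring to its end, and turn the shaft until its flat tang drops into the slot; leave it standing fully home, let go of it, and leave the other rods, the bottle and the beaker as they are.

Things in the scene. Friction and masses are not known exactly. Their poses are not given: they have to be found in the camera images.
- shaft: Drive shaft, bare steel, 156 mm long, about 350 g, upright in one hole of the block. Origin: centre of its lowest face, z up. Flat tang 12 mm long, 16 wide along y, 6 thick along x; then a cone from 16 to 20 mm diameter (12 to 20 mm up); 20 mm round to 120 mm; then the head.
- shaft_head (a point): Middle of the shaft's head, 138 mm above its tip: a rectangular steel block 16 mm thick (x), 30 wide (y), 36 high, in line with the tang. Grip it across x. The other rods have a ball or a disc on top.
- stand: Mixing stand, fixed: grey 130 mm square foot, columns at y = -50 and +50 mm (143 mm high), two level aluminium plates 70 mm square, 12 thick, tops 77 and 137 mm above the bench, each with a 21.8 mm vertical through hole. Origin: on the holes' common axis at bench level, z up.
- slot (a point): Centre of the coupling's top face when up, on the holes' axis, 45 mm above the bench: a round steel piece with a slot 7.5 x 18 mm, 16 deep. The slot's direction is unknown: its long side lies within 1.2 rad of the stand's y axis, either way; the tang enters when in line to about 0.1 rad. Home, the cone's shoulder sits on this face and the shaft's tip is 12 mm below it. Axes: the stand's.
- coupling (a joint): How far the coupling is pressed down (m): 0 up, 0.010 fully squashed; it moves straight down, does not turn and springs back. It starts to yield at 5 N and takes 1 N more per mm (13 N at 8 mm); 8 mm or more counts as squashed.
- block: The fixed parking block, blue plastic, 65 mm (x) by 160 mm (y), 60 mm high, with three blind holes of 21.5 mm diameter in a row along its y axis at -50, 0 and +50 mm, 45 mm deep (floors 15 mm above the bench). Origin: centre of its underside.
- knob_rod: A bystander: aluminium rod with a black ball on top, 121 mm long, standing in another hole of the block. Origin at its lower end.
- disc_rod: A bystander: aluminium rod with a flat steel disc 32 mm across on top, 108 mm long, standing in another hole of the block. Origin at its lower end.
- bottle: A bystander: clear glass bottle with a blue cap, 66 mm in diameter, 120 mm high. Origin: centre of its underside.
- beaker: A bystander: clear glass beaker, 66 mm in diameter, 85 mm high. Origin: centre of its underside.
Not all that is in view belongs to the job. What is shaped like the shaft but green is not meant.

How it is judged:
On the way, in this order (a step that is already met when the one before it is completed fails the run):
1. the shaft's tip has come down through the upper bearing plate (horizontal distance between shaft and stand below 0.006 m and z of shaft in the frame of stand below 0.12 m and angle between shaft's own z axis and vertical below 0.1 rad), for 0.05 s.
2. the shaft's tip has come down through the lower bearing plate too (horizontal distance between shaft and stand below 0.006 m and z of shaft in the frame of stand below 0.06 m and angle between shaft's own z axis and vertical below 0.1 rad), for 0.05 s.
At the end, for the whole second after the job is handed in: The shaft stands upright (within 0.05 rad) through both bearing plates, its tip within 3 mm of the holes' axis and less than 36 mm above the bench (33 mm is fully home), with the coupling sprung back up (pressed less than 2 mm), at rest and released (horizontal distance between shaft and stand below 0.003 m and z of shaft in the frame of stand below 0.036 m and angle between shaft's own z axis and vertical below 0.05 rad and value of joint coupling below 0.002 m and linear speed of shaft below 0.02 m/s and contact force between shaft and the fingers below 0.1 N); the robot touches nothing.
It fails at once if the sprung coupling is squashed (pressed 8 mm or more) (value of joint coupling above 0.008 m).
It fails at once if the shaft is forced against the stand's plates with more than 40 N (contact force between shaft and stand above 40 N).
It fails at once if a bystander is moved by more than 30 mm or tipped (distance of any of knob_rod, disc_rod, bottle, beaker from where it was at the start of the episode above 0.03 m or angle between any of bottle, beaker, knob_rod, disc_rod's own z axis and vertical above 0.3 rad).
It also fails if it takes over 72 s, if anything falls off the work surface, if the arm or the gripper's body presses on something with over 40 N, if the wrist force passes 120 N, or if a joint passes its speed limit or range.

### The arm

A 7-joint arm with a two-finger parallel gripper is mounted at the origin on the work surface. World frame = base frame: x ahead of the robot, y to its left, z up, the work surface at z = 0. Lengths are in m, angles in rad, forces in N, time in s.
With the tool pointing down it reaches from about 0.4 to 0.85 m from the base axis. Payload 10.4 kg.
Tool frame: the origin (TCP) lies on the centre line of the jaws, within the pads' length; the fingertips stand 25 mm ahead of it and the grasp point (between the pads) lies 6 mm ahead of it; z points along the fingers, y is the line along which they close (so a half turn about z gives the same grasp; the last joint's range is limited). The gripper opens to 87 mm and grips with 3 to 60 N. Pads are 19 mm wide; open, the fingers measure 117 mm over their backs; the gripper's body (75 mm by 190 mm) begins 51 mm behind the grasp point.
Start: joints at [-1.22, 0.332, -0.065, 1.46, 0.022, 1.35, -0.088], TCP at [0.228, 0.582, 0.248] pointing down, gripper open.
Joint ranges: [-2.6, 2.6], [-0.5, 2.12], [-1.47, 1.34], [0.16, 2.42], [-1.27, 4.41], [0.06, 2.06], [-2.6, 2.6]. Speed limits (rad/s): [2.22, 2.22, 2.79, 2.79, 3.14, 3.14, 3.14].

### API

Orientations are given as a rotation vector (axis times angle).
In Python, from workcell import arm, viewer, ticket gives the robot as it stands.
- The arm moves only by the tool servo_tool, never from a script. Its argument "targets" is a list of rows, each an object of numbers: "dx", "dy", "dz": the shift along the tool's x, y, z in cm; "twist": the turn about the tool's z in degrees; "claw": the finger opening in cm, from 0 to 8.7. In form: [{"dx": .., "dy": .., "dz": .., "twist": .., "claw": ..}, ...]. A call has exactly 5 rows; each row shifts and turns the commanded pose from where the row before left it, along the tool's axes as they then stand; what a row does not reach is not made up. A row lasts 1/8 s, in which the tool goes at most 62.5 mm and 10.7 degrees, less where a joint would pass 70% of its speed; a pose out of reach is approached as far as the arm can. A call with a gripper value outside its range is refused whole. The fingers move at their own pace and stop on an object; "squeeze" is the grip in N (left out, the last holds). Time passes only in rows, so rows that do not move let the fingers close, or fill a call up. It gives the time, the measured TCP pose, the force, the opening and the grip force at its end, in the units of the state.
- arm.get_state(): the state, without advancing time (a new reading comes with each control period).
- viewer.snapshot(name): name is "scene" or "top" or "wrist"; returns the picture (400x640x3 uint8, red, green, blue); there is no depth.
- viewer.camera_model(name): a dict with "camera_matrix" (3x3 intrinsics, pixels), "T" (4x4, takes a point from camera to world coordinates). Camera axes: x right, y down, z forward; pixel columns grow to the right and rows downward; lengths in m; the calibration is good to about 2 mm. A picture is of the moment at which its call begins: read the wrist's pose just before it. camera_model takes no time and is no camera call; for the wrist camera it gives the pose at the moment of the call.
- ticket.hand_in(): hands the job in; it is judged then, once.
The state is a dict: "time_s": time; "qpos": joint angles; "qvel": joint speeds; "tau": joint torques, N m; "tool_pos": TCP position; "ee_rot": TCP orientation; "force": force on the tool from outside, world axes, zero at the start; "torque": the same for the moment, N m; "grip_width": opening from 0.0 (shut) to 1.0 (fully open); "grasp_force": force on a finger pad.
Only numpy, scipy, OpenCV 4.12 (cv2) and the standard library are available. Lean on these libraries where they do the work, as an engineer would, in place of code of your own. Each camera call takes 0.05 s, during which the arm holds its last target. There are 200 camera calls.

## Working session

There is one attempt and no reset: what is moved stays moved. The work goes in short steps, Python scripts to look and compute and a tool call to move; the robot and the scene stay as the last step left them, time stands still between calls to the robot, and variables do not carry over. Pictures are saved under pics/ and viewed, at most 10 in all, crops included, and the job is handed in when it is done.

Besides the shell and the picture viewer there is one more tool, called after ">>>" as name(argument=value, ...), one argument or row to a line, values as JSON. servo_tool: Moves the arm, as the interface text tells. Its arguments: {"type":"object","properties":{"targets":{"type":"array"},"squeeze":{"type":"number"}},"required":["targets"]}

```bash
mkdir -p pics; cat > h.py <<'E'
import numpy as np, cv2
from scipy.spatial.transform import Rotation as R
from workcell import arm, viewer, ticket
def snap(n,f=None):
    m=viewer.camera_model(n); im=cv2.cvtColor(np.asarray(viewer.snapshot(n)),cv2.COLOR_RGB2BGR)
    if f: cv2.imwrite('pics/'+f,im)
    return im,m
def onplane(m,px,z):
    K=np.array(m['camera_matrix']);T=np.array(m['T'])
    d=T[:3,:3]@np.linalg.inv(K)@np.array([px[0],px[1],1.]);o=T[:3,3]
    return o+d*(z-o[2])/d[2]
def proj(m,p):
    K=np.array(m['camera_matrix']);T=np.array(m['T'])
    q=K@(T[:3,:3].T@(np.array(p)-T[:3,3]));return q[:2]/q[2]
E
python3 - <<'E'
from h import *
for n in('scene','top'):
    im,m=snap(n,n+'0.png'); print(n,np.round(m['T'],3).tolist(),np.round(m['camera_matrix'],1).tolist())
s=arm.get_state();print(s)
E
```

```text
scene [[-0.847, 0.396, -0.354, 0.839], [0.53, 0.655, -0.538, 0.443], [0.019, -0.643, -0.765, 0.704], [0.0, 0.0, 0.0, 1.0]] [[408.3, 0.0, 324.4], [0.0, 408.3, 189.7], [0.0, 0.0, 1.0]]
top [[0.025, -0.999, 0.044, 0.52], [-1.0, -0.025, 0.009, 0.019], [-0.008, -0.044, -0.999, 0.982], [0.0, 0.0, 0.0, 1.0]] [[473.0, 0.0, 318.9], [0.0, 473.0, 201.4], [0.0, 0.0, 1.0]]
{'time_s': 0.1, 'qpos': array([-1.21959054,  0.33283626, -0.06464274,  1.46083702,  0.02161543,
        1.34989166, -0.08853224]), 'qvel': array([ 9.05520736e-04, -2.17167732e-03, -1.89088247e-04, -7.38346571e-05,
       -6.44726431e-04,  9.89626847e-05, -3.22386824e-04]), 'tau': array([ 2.02519026e-03, -6.24535847e+01,  2.50745245e-02, -3.90719748e+01,
       -6.14207215e-02,  3.64459539e-02,  4.10668338e-05]), 'tool_pos': array([0.22815259, 0.58154357, 0.24682581]), 'ee_rot': array([-5.83831471e-01, -3.08671473e+00,  1.99229229e-03]), 'force': array([-0.08405119,  0.72645856, -0.2961424 ]), 'torque': array([ 0.00358758,  0.02421973, -0.02224968]), 'grasp_force': 0.0, 'grip_width': 0.9995132040040019}
```

View pics/scene0.png

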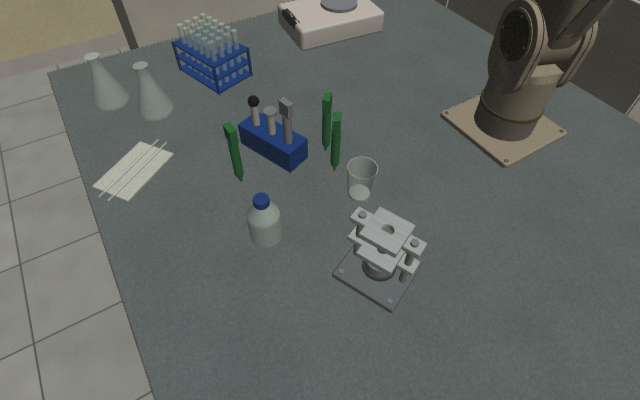

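View pics/top0.png

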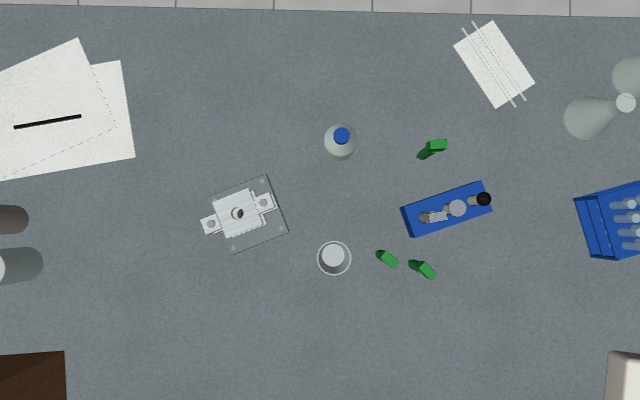

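Could be taken for the shaft: the grey rectangular head at scene (287,108) / top (437,217), which matches the description; green decoys at scene (232,150), (327,120), (336,140); the ball rod at scene (254,105) and the disc rod at scene (270,115). I choose the grey one and check it in a crop.

```bash
python3 - <<'E'
from h import *
t=cv2.imread('pics/top0.png'); s=cv2.imread('pics/scene0.png')
a=cv2.resize(t[175:245,395:500],None,fx=4,fy=4,interpolation=cv2.INTER_CUBIC)
b=cv2.resize(t[170:260,195:295],None,fx=3.5,fy=3.5,interpolation=cv2.INTER_CUBIC)
c=cv2.resize(s[85:175,230:320],None,fx=3,fy=3,interpolation=cv2.INTER_CUBIC)
d=cv2.resize(s[200:290,345:435],None,fx=3,fy=3,interpolation=cv2.INTER_CUBIC)
o=np.zeros((600,790,3),np.uint8)
for im,(x,y) in((a,(0,0)),(b,(430,0)),(c,(0,320)),(d,(430,320))): o[y:y+im.shape[0],x:x+im.shape[1]]=im[:600-y,:790-x]
cv2.imwrite('pics/crop.png',o)
m=viewer.camera_model('top')
h=cv2.cvtColor(t,cv2.COLOR_BGR2HSV)
bl=cv2.inRange(h,(105,120,50),(130,255,255)); bl[:,:395]=0; bl[:,500:]=0
print(cv2.minAreaRect(cv2.findNonZero(bl)))
r=cv2.boxPoints(cv2.minAreaRect(cv2.findNonZero(bl)))
P=np.array([onplane(m,p,.06) for p in r]);print(P.round(3).tolist(),P.mean(0))
for nm,px,z in(('head',(437,217),.171),('hole',(237.5,213),.137),('bottle',(341,135),.12),('beaker',(333,257),.085),('disc',(457,208),.123),('ball',(484,199),.13)): print(nm,onplane(m,px,z).round(3))
E
```

```text
((445.70245361328125, 209.08050537109375), (34.07904052734375, 86.91033172607422), 70.76932525634766)
[[0.553, -0.129, 0.06], [0.612, -0.288, 0.06], [0.55, -0.31, 0.06], [0.491, -0.152, 0.06]] [ 0.55154363 -0.21950923  0.06      ]
head [ 0.534 -0.176  0.171]
hole [0.533 0.172 0.137]
bottle [ 0.681 -0.011  0.12 ]
beaker [ 0.455 -0.002  0.085]
disc [ 0.552 -0.224  0.123]
ball [ 0.569 -0.27   0.13 ]
```

View pics/crop.png

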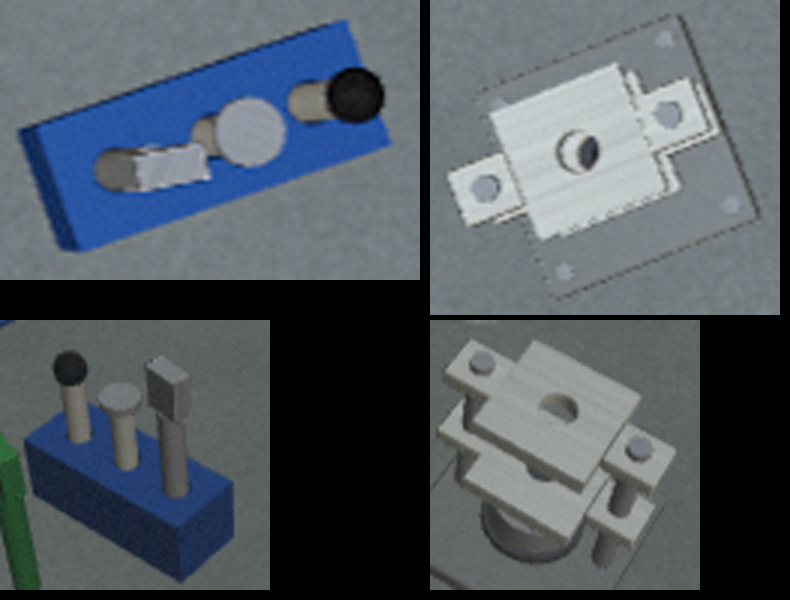

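The crop confirms the grey rectangular-headed rod (top (437,217)) in the +y hole of the block. Its neighbours are the disc at (457,208) and the ball at (484,199). The stand's hole is at top (237,213).

```bash
python3 - <<'E'
from h import *
s=arm.get_state(); m=viewer.camera_model('wrist'); 
Rt=R.from_rotvec(s['ee_rot']).as_matrix()
T=np.array(m['T']); print('cam pos in tool',Rt.T@(T[:3,3]-s['tool_pos'])); print('cam axes in tool',(Rt.T@T[:3,:3]).round(3)); print(np.array(m['camera_matrix']).round(1))
print(Rt.round(3))
t=cv2.imread('pics/top0.png');mt=viewer.camera_model('top')
h=cv2.cvtColor(t,cv2.COLOR_BGR2HSV)
w=((h[...,1]<40)&(h[...,2]>150)).astype(np.uint8); w[:,:420]=0;w[:,450:]=0;w[:205]=0;w[228:]=0
r=cv2.minAreaRect(cv2.findNonZero(w));print(r); P=np.array([onplane(mt,p,.171) for p in cv2.boxPoints(r)]);print(P.round(3).tolist(),P.mean(0))
# cols of the stand
a,b=[onplane(mt,((x-430)/3.5+195,y/3.5+170),.143) for x,y in((485,187),(668,115))];print(a,b,np.linalg.norm(a-b),(a+b)/2)
E
```

```text
cam pos in tool [ 7.14383048e-02 -2.23832250e-05 -1.37739840e-01]
cam axes in tool [[-0.    -0.965 -0.261]
 [ 1.    -0.    -0.   ]
 [ 0.    -0.261  0.965]]
[[298.6   0.  320.2]
 [  0.  298.6 203.6]
 [  0.    0.    1. ]]
[[-0.931  0.365 -0.   ]
 [ 0.365  0.931 -0.001]
 [-0.    -0.001 -1.   ]]
((437.2692565917969, 216.34616088867188), (8.629108428955078, 16.865985870361328), 78.69007110595703)
[[0.539, -0.161, 0.171], [0.545, -0.189, 0.171], [0.531, -0.192, 0.171], [0.525, -0.164, 0.171]] [ 0.53488261 -0.17649409  0.171     ]
[0.51285695 0.21766925 0.143     ] [0.55166273 0.12593726 0.143     ] 0.09960244652066472 [0.53225984 0.17180326 0.143     ]
```

```bash
cat >> h.py <<'E'
def st():
    s=arm.get_state(); Rt=R.from_rotvec(s['ee_rot']).as_matrix(); p=np.array(s['tool_pos'])
    return s,p,Rt,np.degrees(np.arctan2(Rt[1,1],Rt[0,1]))
def plan(p1,ang1,n,p0=None,a0=None):
    "equal world steps from the present pose; rows dx dy dz (cm) twist (deg) in tool axes"
    s,p,Rt,a=st(); p=p if p0 is None else np.array(p0); a=a if a0 is None else a0
    print('t',round(s['time_s'],2),'from',p.round(4),'ang',round(a,1),'grip',round(s['grip_width'],3))
    dw=(np.array(p1)-p)/n*100; da=(ang1-a)/n
    for i in range(n):
        b=np.radians(a+da*i); y=np.array([np.cos(b),np.sin(b),0]); x=np.array([-y[1],y[0],0])
        print('%d dx %.2f dy %.2f dz %.2f tw %.2f'%(i+1,dw@x,dw@y,-dw[2],-da))
E
python3 - <<'E'
from h import *
plan([.546,.102,.2],11.5,10)
E
```

```text
t 0.1 from [0.2282 0.5815 0.2468] ang 68.6 grip 1.0
1 dx -4.71 dy -3.30 dz 0.47 tw 5.71
2 dx -5.02 dy -2.82 dz 0.47 tw 5.71
3 dx -5.27 dy -2.31 dz 0.47 tw 5.71
4 dx -5.47 dy -1.77 dz 0.47 tw 5.71
5 dx -5.62 dy -1.22 dz 0.47 tw 5.71
6 dx -5.72 dy -0.65 dz 0.47 tw 5.71
7 dx -5.75 dy -0.08 dz 0.47 tw 5.71
8 dx -5.73 dy 0.49 dz 0.47 tw 5.71
9 dx -5.65 dy 1.06 dz 0.47 tw 5.71
10 dx -5.52 dy 1.62 dz 0.47 tw 5.71
```

>>> servo_tool(
  targets=[
    {"dx": -4.71,"dy": -3.3,"dz": 0.47,"twist": 5.7,"claw": 4.5},
    {"dx": -5.02,"dy": -2.82,"dz": 0.47,"twist": 5.7,"claw": 4.5},
    {"dx": -5.27,"dy": -2.31,"dz": 0.47,"twist": 5.7,"claw": 4.5},
    {"dx": -5.47,"dy": -1.77,"dz": 0.47,"twist": 5.7,"claw": 4.5},
    {"dx": -5.62,"dy": -1.22,"dz": 0.47,"twist": 5.7,"claw": 4.5},
  ],
)

```text
time_s: 0.72
tool_pos: [0.3878, 0.3403, 0.2237]
ee_rot: [-1.33, -2.846, 0.0]
force: [1.0, 0.0, 0.0]
grip_width: 0.551
grasp_force: 0.0
```

>>> servo_tool(
  targets=[
    {"dx": -5.72,"dy": -0.65,"dz": 0.47,"twist": 5.7,"claw": 4.5},
    {"dx": -5.75,"dy": -0.08,"dz": 0.47,"twist": 5.7,"claw": 4.5},
    {"dx": -5.73,"dy": 0.49,"dz": 0.47,"twist": 5.7,"claw": 4.5},
    {"dx": -5.65,"dy": 1.06,"dz": 0.47,"twist": 5.7,"claw": 4.5},
    {"dx": -5.52,"dy": 1.62,"dz": 0.47,"twist": 5.7,"claw": 4.5},
  ],
)

```text
time_s: 1.35
tool_pos: [0.5469, 0.101, 0.2003]
ee_rot: [-1.989, -2.431, -0.0]
force: [0.4, -0.1, 0.1]
grip_width: 0.517
grasp_force: 0.0
```

>>> servo_tool(
  targets=[
    {"dx": 0,"dy": 0,"dz": 0,"twist": 0,"claw": 4.5},
    {"dx": 0,"dy": 0,"dz": 0,"twist": 0,"claw": 4.5},
    {"dx": 0,"dy": 0,"dz": 0,"twist": 0,"claw": 4.5},
    {"dx": 0,"dy": 0,"dz": 0,"twist": 0,"claw": 4.5},
    {"dx": 0,"dy": 0,"dz": 0,"twist": 0,"claw": 4.5},
  ],
)

```text
time_s: 1.98
tool_pos: [0.5461, 0.1032, 0.2006]
ee_rot: [-1.984, -2.435, -0.001]
force: [-0.8, -0.3, 0.4]
grip_width: 0.521
grasp_force: 0.0
```

```bash
python3 - <<'E'
from h import *
s,p,Rt,a=st(); print(s['time_s'],p,a,s['force'],s['qpos'].round(2))
im,m=snap('wrist','w1.png'); np.save('w1.npy',m['T'])
q=proj(m,[.532,.172,.045]);print(q,proj(m,[.532,.172,.137]))
x,y=q.astype(int); c=im[max(0,y-45):y+45,x-60:x+60]
cv2.imwrite('pics/w1c.png',cv2.resize(c,None,fx=6,fy=6,interpolation=cv2.INTER_CUBIC));print(x-60,max(0,y-45))
E
```

```text
1.975 [0.5461226  0.10320517 0.20062848] 11.647478524137275 [-0.8435214  -0.29274958  0.38057036] [-0.63  0.21  0.41  1.73 -0.09  1.21  0.01]
[320.38005959 123.96357142] [320.51435764 124.46843863]
260 78
```

View pics/w1c.png

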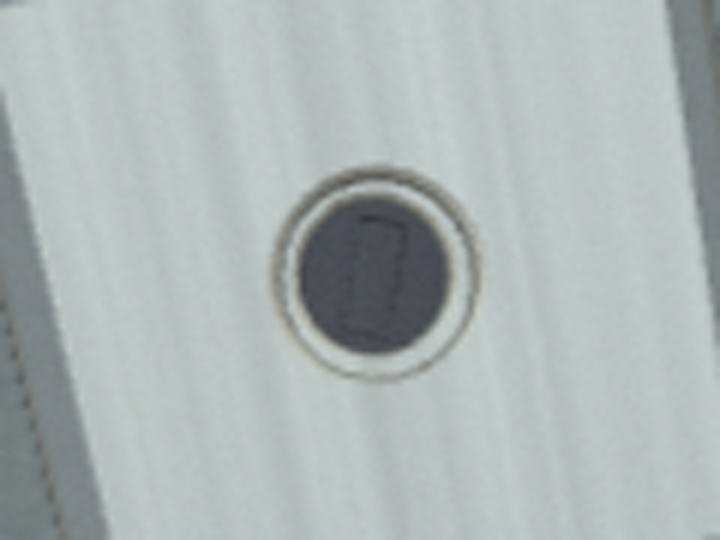

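The view down the hole shows upper rim centre at crop (377,273), lower rim centre (375,275), and the slot outline with corners near (362,217), (405,225), (392,333), (347,328).

```bash
python3 - <<'E'
from h import *
m={'T':np.load('w1.npy'),'camera_matrix':viewer.camera_model('wrist')['camera_matrix']}
f=lambda c,z:onplane(m,((c[0]+.5)/6-.5+260,(c[1]+.5)/6-.5+78),z)
print('hole up',f((377.5,273),.137),'low',f((375,275.5),.0715))
l,r=f((272,273),.137),f((483,273),.137);print('dia',np.linalg.norm(l-r))
S=[f(c,.045) for c in((362,217),(405,225),(392,333),(347,328))]
t=(S[0]+S[1])/2;b=(S[2]+S[3])/2; d=t-b; print('slot c',(t+b)/2,'len',np.linalg.norm(d),'wid',np.linalg.norm(S[0]-S[1]),'yaw of y',np.degrees(np.arctan2(-d[0],d[1])))
for i,j in((3,0),(2,1)): d=S[j]-S[i];print(np.degrees(np.arctan2(-d[0],d[1])))
plan([.535,-.1765,.245],11.5,5)
E
```

```text
hole up [0.5330907  0.17311437 0.137     ] low [0.53331917 0.17275953 0.0715    ]
dia 0.022899989921758578
slot c [0.5337441  0.17268755 0.045     ] len 0.0168715284586435 wid 0.00685925657795887 yaw of y 4.180944367631462
3.5751017648699226
4.80421542925141
t 2.02 from [0.5462 0.1031 0.2006] ang 11.6 grip 0.517
1 dx -5.43 dy -1.35 dz -0.89 tw 0.03
2 dx -5.43 dy -1.34 dz -0.89 tw 0.03
3 dx -5.43 dy -1.34 dz -0.89 tw 0.03
4 dx -5.43 dy -1.34 dz -0.89 tw 0.03
5 dx -5.43 dy -1.34 dz -0.89 tw 0.03
```

>>> servo_tool(
  targets=[
    {"dx": -5.9,"dy": -1.2,"dz": -1.8,"twist": 0,"claw": 4.5},
    {"dx": -5.9,"dy": -1.2,"dz": -1.8,"twist": 0,"claw": 4.5},
    {"dx": -5.9,"dy": -1.2,"dz": -0.9,"twist": 0,"claw": 4.5},
    {"dx": -5.9,"dy": -1.2,"dz": 0,"twist": 0,"claw": 4.5},
    {"dx": -5.9,"dy": -1.2,"dz": 0,"twist": 0,"claw": 4.5},
  ],
)

```text
time_s: 2.65
tool_pos: [0.5467, -0.1994, 0.2457]
ee_rot: [1.985, 2.435, 0.001]
force: [1.1, 0.6, -0.5]
grip_width: 0.513
grasp_force: 0.0
```

>>> servo_tool(
  targets=[
    {"dx": -2,"dy": 0,"dz": 0,"twist": 0,"claw": 4.5},
    {"dx": 0,"dy": 0,"dz": 0,"twist": 0,"claw": 4.5},
    {"dx": 0,"dy": 0,"dz": 0,"twist": 0,"claw": 4.5},
    {"dx": 0,"dy": 0,"dz": 0,"twist": 0,"claw": 4.5},
    {"dx": 0,"dy": 0,"dz": 0,"twist": 0,"claw": 4.5},
  ],
)

```text
time_s: 3.28
tool_pos: [0.551, -0.2163, 0.2454]
ee_rot: [-1.984, -2.436, -0.001]
force: [-0.1, 0.3, -0.6]
grip_width: 0.517
grasp_force: 0.0
```

```bash
python3 - <<'E'
from h import *
s,p,Rt,a=st(); print(s['time_s'],p,a,s['force'],s['qpos'].round(2))
im,m=snap('wrist','w2.png'); np.save('w2.npy',m['T'])
q=proj(m,[.535,-.1765,.171]);print(q)
x,y=q.astype(int); x0,y0=x-65,max(0,y-50); c=im[y0:y0+100,x0:x0+130]
cv2.imwrite('pics/w2c.png',cv2.resize(c,None,fx=6,fy=6,interpolation=cv2.INTER_CUBIC));print(x0,y0)
E
```

```text
3.275 [ 0.55098954 -0.21634477  0.2453877 ] 11.670014768251468 [-0.06521627  0.2627335  -0.56195908] [-0.21  0.29  0.63  1.59 -0.17  1.32  0.64]
[309.72032797 165.08459764]
244 115
```

View pics/w2c.png

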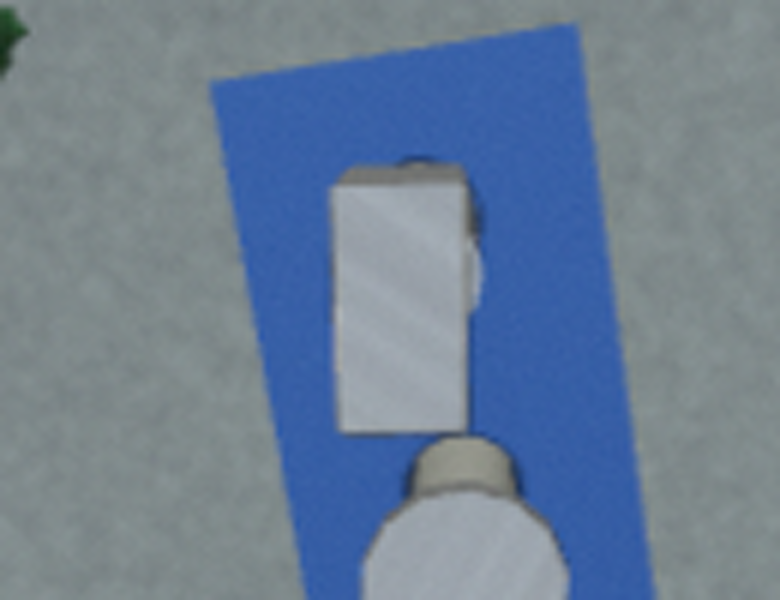

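The head's top face has corners at crop (332,184), (466,181), (467,433) and (339,433), with the disc rod below it.

```bash
python3 - <<'E'
from h import *
m={'T':np.load('w2.npy'),'camera_matrix':viewer.camera_model('wrist')['camera_matrix']}
f=lambda c,z:onplane(m,((c[0]+.5)/6-.5+244,(c[1]+.5)/6-.5+115),z)
S=[f(c,.171) for c in((332,184),(466,181),(467,433),(339,433))]
for i,j in((3,0),(2,1)): d=S[j]-S[i];print(np.linalg.norm(d),np.degrees(np.arctan2(-d[0],d[1])),np.linalg.norm(S[0]-S[1]))
c=np.mean(S,0);print(c)
plan([c[0],c[1],.162],10.5,5)
E
```

```text
0.029601191415867617 12.213161881630539 0.015615392452647987
0.029945016643722133 11.925681847153891 0.015615392452647987
[ 0.53565014 -0.17721875  0.171     ]
t 3.33 from [ 0.5509 -0.2166  0.2454] ang 11.6 grip 0.515
1 dx 0.83 dy -0.14 dz 1.67 tw 0.23
2 dx 0.83 dy -0.14 dz 1.67 tw 0.23
3 dx 0.83 dy -0.15 dz 1.67 tw 0.23
4 dx 0.83 dy -0.15 dz 1.67 tw 0.23
5 dx 0.83 dy -0.15 dz 1.67 tw 0.23
```

>>> servo_tool(
  targets=[
    {"dx": 4.15,"dy": -0.72,"dz": 0,"twist": -0.4,"claw": 4.5},
    {"dx": 0,"dy": 0,"dz": 1.0,"twist": 0,"claw": 4.5},
    {"dx": 0,"dy": 0,"dz": 2.4,"twist": 0,"claw": 4.5},
    {"dx": 0,"dy": 0,"dz": 2.5,"twist": 0,"claw": 4.5},
    {"dx": 0,"dy": 0,"dz": 2.5,"twist": 0,"claw": 4.5},
  ],
)

```text
time_s: 3.95
tool_pos: [0.5354, -0.1785, 0.1604]
ee_rot: [1.977, 2.441, 0.0]
force: [-1.3, -0.4, 1.0]
grip_width: 0.515
grasp_force: 0.0
```

>>> servo_tool(
  targets=[
    {"dx": 0,"dy": 0,"dz": 0,"twist": 0,"claw": 4.5},
    {"dx": 0,"dy": 0,"dz": 0,"twist": 0,"claw": 2.5},
    {"dx": 0,"dy": 0,"dz": 0,"twist": 0,"claw": 2.0},
    {"dx": 0,"dy": 0,"dz": 0,"twist": 0,"claw": 1.7},
    {"dx": 0,"dy": 0,"dz": 0,"twist": 0,"claw": 1.7},
  ],
  squeeze=40,
)

```text
time_s: 4.58
tool_pos: [0.5355, -0.1782, 0.1617]
ee_rot: [1.977, 2.441, 0.001]
force: [-0.1, -0.3, -1.1]
grip_width: 0.218
grasp_force: 0.0
```

>>> servo_tool(
  targets=[
    {"dx": 0,"dy": 0,"dz": 0,"twist": 0,"claw": 0.8},
    {"dx": 0,"dy": 0,"dz": 0,"twist": 0,"claw": 0.5},
    {"dx": 0,"dy": 0,"dz": 0,"twist": 0,"claw": 0},
    {"dx": 0,"dy": 0,"dz": 0,"twist": 0,"claw": 0},
    {"dx": 0,"dy": 0,"dz": 0,"twist": 0,"claw": 0},
  ],
  squeeze=45,
)

```text
time_s: 5.2
tool_pos: [0.5356, -0.1782, 0.1615]
ee_rot: [1.977, 2.441, 0.001]
force: [0.5, 0.8, 3.7]
grip_width: 0.177
grasp_force: 45.1
```

>>> servo_tool(
  targets=[
    {"dx": 0,"dy": 0,"dz": -0.5,"twist": 0,"claw": 0},
    {"dx": 0,"dy": 0,"dz": -1,"twist": 0,"claw": 0},
    {"dx": 0,"dy": 0,"dz": -1,"twist": 0,"claw": 0},
    {"dx": 0,"dy": 0,"dz": 0,"twist": 0,"claw": 0},
    {"dx": 0,"dy": 0,"dz": 0,"twist": 0,"claw": 0},
  ],
)

```text
time_s: 5.82
tool_pos: [0.5351, -0.1781, 0.1861]
ee_rot: [-1.977, -2.441, 0.0]
force: [0.1, -0.1, -4.1]
grip_width: 0.175
grasp_force: 45.1
```

>>> servo_tool(
  targets=[
    {"dx": 0,"dy": 0,"dz": -3,"twist": 0,"claw": 0},
    {"dx": 0,"dy": 0,"dz": -4,"twist": 0,"claw": 0},
    {"dx": 0,"dy": 0,"dz": -4,"twist": 0,"claw": 0},
    {"dx": 0,"dy": 0,"dz": -3,"twist": 0,"claw": 0},
    {"dx": 0,"dy": 0,"dz": -1,"twist": 0,"claw": 0},
  ],
)

```text
time_s: 6.45
tool_pos: [0.5357, -0.1784, 0.3375]
ee_rot: [1.977, 2.44, 0.002]
force: [-0.3, -0.2, -3.6]
grip_width: 0.183
grasp_force: 45.0
```

```bash
python3 - <<'E'
from h import *
plan([.5333,.172,.335],4.2,10)
E
```

```text
t 6.45 from [ 0.5357 -0.1784  0.3375] ang 12.0 grip 0.183
1 dx 3.43 dy 0.70 dz 0.03 tw 0.78
2 dx 3.44 dy 0.66 dz 0.03 tw 0.78
3 dx 3.45 dy 0.61 dz 0.03 tw 0.78
4 dx 3.46 dy 0.56 dz 0.03 tw 0.78
5 dx 3.47 dy 0.52 dz 0.03 tw 0.78
6 dx 3.47 dy 0.47 dz 0.03 tw 0.78
7 dx 3.48 dy 0.42 dz 0.03 tw 0.78
8 dx 3.48 dy 0.37 dz 0.03 tw 0.78
9 dx 3.49 dy 0.33 dz 0.03 tw 0.78
10 dx 3.49 dy 0.28 dz 0.03 tw 0.78
```

>>> servo_tool(
  targets=[
    {"dx": 3.43,"dy": 0.7,"dz": 0,"twist": 0.8,"claw": 0},
    {"dx": 3.44,"dy": 0.66,"dz": 0,"twist": 0.8,"claw": 0},
    {"dx": 3.45,"dy": 0.61,"dz": 0,"twist": 0.8,"claw": 0},
    {"dx": 3.46,"dy": 0.56,"dz": 0,"twist": 0.8,"claw": 0},
    {"dx": 3.47,"dy": 0.52,"dz": 0,"twist": 0.8,"claw": 0},
  ],
)

```text
time_s: 7.08
tool_pos: [0.5337, -0.0018, 0.3348]
ee_rot: [-2.061, -2.369, 0.003]
force: [-0.3, -0.5, -3.6]
grip_width: 0.179
grasp_force: 45.1
```

>>> servo_tool(
  targets=[
    {"dx": 3.47,"dy": 0.47,"dz": 0,"twist": 0.8,"claw": 0},
    {"dx": 3.48,"dy": 0.42,"dz": 0,"twist": 0.8,"claw": 0},
    {"dx": 3.48,"dy": 0.37,"dz": 0,"twist": 0.8,"claw": 0},
    {"dx": 3.49,"dy": 0.33,"dz": 0,"twist": 0.8,"claw": 0},
    {"dx": 3.49,"dy": 0.28,"dz": 0,"twist": 0.8,"claw": 0},
  ],
)

```text
time_s: 7.7
tool_pos: [0.533, 0.1731, 0.3347]
ee_rot: [-2.143, -2.296, 0.003]
force: [-0.1, 1.0, -4.1]
grip_width: 0.182
grasp_force: 45.1
```

>>> servo_tool(
  targets=[
    {"dx": 0,"dy": 0,"dz": 1,"twist": 0,"claw": 0},
    {"dx": 0,"dy": 0,"dz": 1,"twist": 0,"claw": 0},
    {"dx": 0,"dy": 0,"dz": 0,"twist": 0,"claw": 0},
    {"dx": 0,"dy": 0,"dz": 0,"twist": 0,"claw": 0},
    {"dx": 0,"dy": 0,"dz": 0,"twist": 0,"claw": 0},
  ],
)

```text
time_s: 8.32
tool_pos: [0.5338, 0.1718, 0.3168]
ee_rot: [2.143, 2.297, 0.001]
force: [-0.3, 0.1, -3.3]
grip_width: 0.178
grasp_force: 45.1
```

```bash
python3 - <<'E'
from h import *
s,p,Rt,a=st(); print(s['time_s'],p,a,s['qpos'].round(2),Rt[:,2].round(4))
im,m=snap('scene','s2.png'); w,mw=snap('wrist','w3.png')
q=proj(m,[.533,.172,.18]).astype(int);print(q)
x0,y0=q[0]-65,q[1]-65; a_=cv2.resize(im[y0:y0+130,x0:x0+130],None,fx=4.5,fy=4.5,interpolation=cv2.INTER_CUBIC)
cv2.imwrite('pics/s2c.png',a_);print(x0,y0)
E
```

```text
8.325 [0.53375363 0.17178947 0.31681049] 3.949146293474399 [-0.71  0.16  0.36  1.54 -0.06  1.45 -0.28] [ 7.e-04  5.e-04 -1.e+00]
[390 213]
325 148
```

View pics/s2c.png

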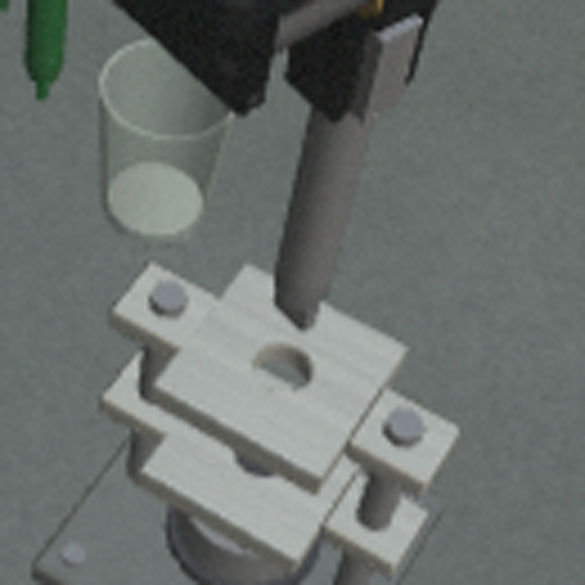

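View pics/w3.png

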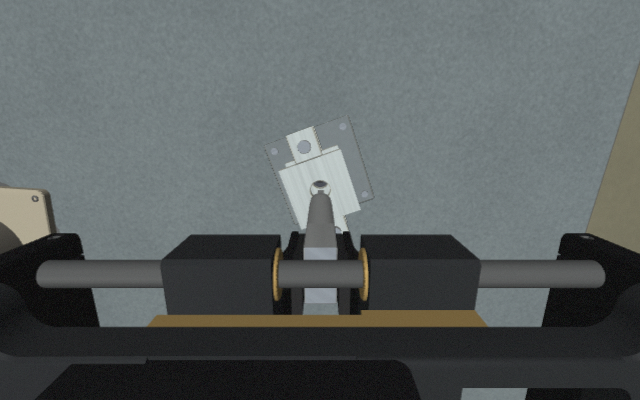

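The scene crop shows the tang tip at about (303,326), above the hole centred at about (283,367). The wrist view shows the shaft upright and in line with the hole at (320,188).

```bash
python3 - <<'E'
from h import *
m=viewer.camera_model('scene')
c=lambda p:((proj(m,p)-[325,148]+.5)*4.5-.5).round(1)
print('hole',c([.5333,.173,.137]),'obs 283,367')
for nm,z in(('tip',.1703),('20up',.1903),('120up',.2903)):
    print(nm,[c([.5337+dx,.1728+dy,z]) for dx,dy in((0,0),(.005,0),(0,.005))])
im=cv2.imread('pics/s2.png'); 
w=cv2.imread('pics/w3.png'); mw=viewer.camera_model('wrist')
print('wrist tip',proj(mw,[.5337,.1728,.1703]),'hole',proj(mw,[.5333,.173,.137]))
b=cv2.resize(w[150:240,265:375],None,fx=4.5,fy=4.5,interpolation=cv2.INTER_CUBIC)
cv2.imwrite('pics/w3c.png',b)
E
```

```text
hole [280.6 367.8] obs 283,367
tip [array([292. , 315.2]), array([281. , 321.1]), array([300.6, 324.9])]
20up [array([300. , 281.6]), array([288.7, 287.5]), array([308.8, 291.3])]
120up [array([346.5,  86.4]), array([333.8,  92.5]), array([356.7,  96.6])]
wrist tip [320.37981515 197.31790845] hole [319.98279125 189.74800062]
```

View pics/w3c.png

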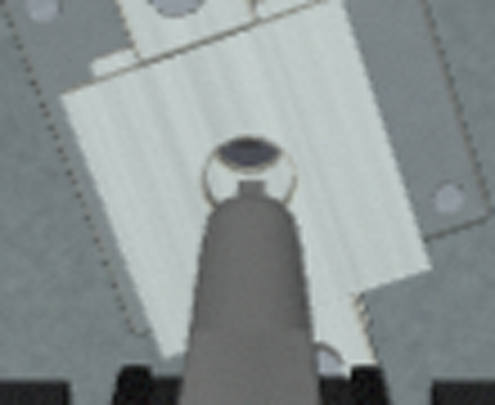

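>>> servo_tool(
  targets=[
    {"dx": 0.06,"dy": -0.04,"dz": 1.0,"twist": 0,"claw": 0},
    {"dx": 0,"dy": 0,"dz": 1.0,"twist": 0,"claw": 0},
    {"dx": 0,"dy": 0,"dz": 1.0,"twist": 0,"claw": 0},
    {"dx": 0,"dy": 0,"dz": 0.6,"twist": 0,"claw": 0},
    {"dx": 0,"dy": 0,"dz": 0.4,"twist": 0,"claw": 0},
  ],
)

```text
time_s: 9.05
tool_pos: [0.533, 0.1727, 0.2759]
ee_rot: [-2.143, -2.297, 0.0]
force: [-0.1, 0.2, -4.0]
grip_width: 0.182
grasp_force: 45.1
```

>>> servo_tool(
  targets=[
    {"dx": 0,"dy": 0,"dz": 0.2,"twist": 0,"claw": 0},
    {"dx": 0,"dy": 0,"dz": 0.2,"twist": 0,"claw": 0},
    {"dx": 0,"dy": 0,"dz": 0.2,"twist": 0,"claw": 0},
    {"dx": 0,"dy": 0,"dz": 0.2,"twist": 0,"claw": 0},
    {"dx": 0,"dy": 0,"dz": 0,"twist": 0,"claw": 0},
  ],
)

```text
time_s: 9.68
tool_pos: [0.533, 0.1727, 0.2682]
ee_rot: [-2.143, -2.297, 0.0]
force: [-0.6, -0.6, -3.1]
grip_width: 0.182
grasp_force: 45.1
```

>>> servo_tool(
  targets=[
    {"dx": 0,"dy": 0,"dz": 0.2,"twist": 0,"claw": 0},
    {"dx": 0,"dy": 0,"dz": 0.2,"twist": 0,"claw": 0},
    {"dx": 0,"dy": 0,"dz": 0.2,"twist": 0,"claw": 0},
    {"dx": 0,"dy": 0,"dz": 0.2,"twist": 0,"claw": 0},
    {"dx": 0,"dy": 0,"dz": 0.2,"twist": 0,"claw": 0},
  ],
)

```text
time_s: 10.3
tool_pos: [0.5331, 0.1727, 0.2582]
ee_rot: [2.143, 2.297, 0.0]
force: [-0.4, -0.3, -4.1]
grip_width: 0.176
grasp_force: 45.1
```

>>> servo_tool(
  targets=[
    {"dx": 0,"dy": 0,"dz": 0.6,"twist": 0,"claw": 0},
    {"dx": 0,"dy": 0,"dz": 0.6,"twist": 0,"claw": 0},
    {"dx": 0,"dy": 0,"dz": 0.6,"twist": 0,"claw": 0},
    {"dx": 0,"dy": 0,"dz": 0.6,"twist": 0,"claw": 0},
    {"dx": 0,"dy": 0,"dz": 0.5,"twist": 0,"claw": 0},
  ],
)

```text
time_s: 10.92
tool_pos: [0.5331, 0.1727, 0.2289]
ee_rot: [-2.143, -2.297, 0.0]
force: [0.1, -0.7, -2.8]
grip_width: 0.18
grasp_force: 45.1
```

>>> servo_tool(
  targets=[
    {"dx": 0,"dy": 0,"dz": 0.3,"twist": 0,"claw": 0},
    {"dx": 0,"dy": 0,"dz": 0.3,"twist": 0,"claw": 0},
    {"dx": 0,"dy": 0,"dz": 0.2,"twist": 0,"claw": 0},
    {"dx": 0,"dy": 0,"dz": 0.2,"twist": 0,"claw": 0},
    {"dx": 0,"dy": 0,"dz": 0.2,"twist": 0,"claw": 0},
  ],
)

```text
time_s: 11.55
tool_pos: [0.5332, 0.1727, 0.2173]
ee_rot: [2.143, 2.297, 0.0]
force: [-0.5, -0.1, -2.8]
grip_width: 0.18
grasp_force: 45.1
```

>>> servo_tool(
  targets=[
    {"dx": 0,"dy": 0,"dz": 0.3,"twist": 0,"claw": 0},
    {"dx": 0,"dy": 0,"dz": 0.3,"twist": 0,"claw": 0},
    {"dx": 0,"dy": 0,"dz": 0.3,"twist": 0,"claw": 0},
    {"dx": 0,"dy": 0,"dz": 0.3,"twist": 0,"claw": 0},
    {"dx": 0,"dy": 0,"dz": 0.2,"twist": 0,"claw": 0},
  ],
)

```text
time_s: 12.18
tool_pos: [0.5331, 0.1727, 0.2031]
ee_rot: [-2.143, -2.297, 0.0]
force: [0.4, -1.8, -2.8]
grip_width: 0.182
grasp_force: 45.1
```

>>> servo_tool(
  targets=[
    {"dx": 0,"dy": 0,"dz": 0.2,"twist": 0,"claw": 0},
    {"dx": 0,"dy": 0,"dz": 0.2,"twist": 0,"claw": 0},
    {"dx": 0,"dy": 0,"dz": 0.2,"twist": 0,"claw": 0},
    {"dx": 0,"dy": 0,"dz": 0.2,"twist": 0,"claw": 0},
    {"dx": 0,"dy": 0,"dz": 0.1,"twist": 0,"claw": 0},
  ],
)

```text
time_s: 12.8
tool_pos: [0.5331, 0.1727, 0.1942]
ee_rot: [-2.143, -2.297, 0.0]
force: [0.5, -0.8, -2.5]
grip_width: 0.18
grasp_force: 45.1
```

>>> servo_tool(
  targets=[
    {"dx": 0,"dy": 0,"dz": 0.1,"twist": 0,"claw": 0},
    {"dx": 0,"dy": 0,"dz": 0.1,"twist": 0,"claw": 0},
    {"dx": 0,"dy": 0,"dz": 0.1,"twist": 0,"claw": 0},
    {"dx": 0,"dy": 0,"dz": 0.1,"twist": 0,"claw": 0},
    {"dx": 0,"dy": 0,"dz": 0.1,"twist": 0,"claw": 0},
  ],
)

```text
time_s: 13.42
tool_pos: [0.5331, 0.1727, 0.1893]
ee_rot: [-2.143, -2.297, -0.0]
force: [0.5, -1.2, -1.8]
grip_width: 0.177
grasp_force: 45.1
```

>>> servo_tool(
  targets=[
    {"dx": 0,"dy": 0,"dz": 0,"twist": 0,"claw": 0},
    {"dx": 0,"dy": 0,"dz": 0,"twist": 0,"claw": 0},
    {"dx": 0,"dy": 0,"dz": 0,"twist": 0,"claw": 0},
    {"dx": 0,"dy": 0,"dz": 0,"twist": 0,"claw": 0},
    {"dx": 0,"dy": 0,"dz": 0,"twist": 0,"claw": 0},
  ],
)

```text
time_s: 14.05
tool_pos: [0.5331, 0.1727, 0.1893]
ee_rot: [-2.143, -2.297, 0.0]
force: [1.8, -1.5, -4.7]
grip_width: 0.177
grasp_force: 45.1
```

>>> servo_tool(
  targets=[
    {"dx": 0,"dy": 0,"dz": 0.1,"twist": 0,"claw": 0},
    {"dx": 0,"dy": 0,"dz": 0.1,"twist": 0,"claw": 0},
    {"dx": 0,"dy": 0,"dz": 0.1,"twist": 0,"claw": 0},
    {"dx": 0,"dy": 0,"dz": 0,"twist": 0,"claw": 0},
    {"dx": 0,"dy": 0,"dz": 0,"twist": 0,"claw": 0},
  ],
)

```text
time_s: 14.68
tool_pos: [0.5331, 0.1727, 0.1863]
ee_rot: [2.143, 2.297, -0.0]
force: [1.4, -2.9, -3.9]
grip_width: 0.177
grasp_force: 45.1
```

>>> servo_tool(
  targets=[
    {"dx": 0,"dy": 0,"dz": 0.1,"twist": 0,"claw": 0},
    {"dx": 0,"dy": 0,"dz": 0.1,"twist": 0,"claw": 0},
    {"dx": 0,"dy": 0,"dz": 0.1,"twist": 0,"claw": 0},
    {"dx": 0,"dy": 0,"dz": 0.1,"twist": 0,"claw": 0},
    {"dx": 0,"dy": 0,"dz": 0.1,"twist": 0,"claw": 0},
  ],
)

```text
time_s: 15.3
tool_pos: [0.5331, 0.1727, 0.1813]
ee_rot: [2.143, 2.297, 0.0]
force: [1.2, -3.1, -2.7]
grip_width: 0.178
grasp_force: 45.1
```

>>> servo_tool(
  targets=[
    {"dx": 0,"dy": 0,"dz": 0.05,"twist": 0,"claw": 0},
    {"dx": 0,"dy": 0,"dz": 0.05,"twist": 0,"claw": 0},
    {"dx": 0,"dy": 0,"dz": 0.05,"twist": 0,"claw": 0},
    {"dx": 0,"dy": 0,"dz": 0,"twist": 0,"claw": 0},
    {"dx": 0,"dy": 0,"dz": 0,"twist": 0,"claw": 0},
  ],
)

```text
time_s: 15.92
tool_pos: [0.5331, 0.1727, 0.1798]
ee_rot: [2.143, 2.297, 0.0]
force: [2.2, -1.8, -3.0]
grip_width: 0.182
grasp_force: 45.1
```

>>> servo_tool(
  targets=[
    {"dx": 0,"dy": 0,"dz": 0.05,"twist": 0,"claw": 0},
    {"dx": 0,"dy": 0,"dz": 0.05,"twist": 0,"claw": 0},
    {"dx": 0,"dy": 0,"dz": 0.05,"twist": 0,"claw": 0},
    {"dx": 0,"dy": 0,"dz": 0,"twist": 0,"claw": 0},
    {"dx": 0,"dy": 0,"dz": 0,"twist": 0,"claw": 0},
  ],
)

```text
time_s: 16.55
tool_pos: [0.5333, 0.1727, 0.1786]
ee_rot: [2.143, 2.297, 0.001]
force: [-0.5, -3.7, 3.7]
grip_width: 0.18
grasp_force: 45.2
```

The force rose at the expected home height, with the TCP at 0.179 m, so the shaft is seated. I release it and back off.

>>> servo_tool(
  targets=[
    {"dx": 0,"dy": 0,"dz": 0,"twist": 0,"claw": 1.8},
    {"dx": 0,"dy": 0,"dz": 0,"twist": 0,"claw": 3},
    {"dx": 0,"dy": 0,"dz": 0,"twist": 0,"claw": 5},
    {"dx": 0,"dy": 0,"dz": 0,"twist": 0,"claw": 5},
    {"dx": 0,"dy": 0,"dz": 0,"twist": 0,"claw": 5},
  ],
)

```text
time_s: 17.18
tool_pos: [0.533, 0.1729, 0.1782]
ee_rot: [-2.143, -2.297, 0.0]
force: [0.1, 0.0, -0.2]
grip_width: 0.538
grasp_force: 0.0
```

>>> servo_tool(
  targets=[
    {"dx": 0,"dy": 0,"dz": -1,"twist": 0,"claw": 5},
    {"dx": 0,"dy": 0,"dz": -2,"twist": 0,"claw": 5},
    {"dx": 0,"dy": 0,"dz": -3,"twist": 0,"claw": 5},
    {"dx": 0,"dy": 0,"dz": -3,"twist": 0,"claw": 5},
    {"dx": 0,"dy": 0,"dz": -3,"twist": 0,"claw": 5},
  ],
)

```text
time_s: 17.8
tool_pos: [0.5331, 0.1727, 0.3002]
ee_rot: [2.143, 2.297, 0.001]
force: [0.1, -0.1, 0.4]
grip_width: 0.571
grasp_force: 0.0
```

>>> servo_tool(
  targets=[
    {"dx": -3,"dy": 0,"dz": 0,"twist": 0,"claw": 5},
    {"dx": -4,"dy": 0,"dz": 0,"twist": 0,"claw": 5},
    {"dx": -3,"dy": 0,"dz": 0,"twist": 0,"claw": 5},
    {"dx": 0,"dy": 0,"dz": 0,"twist": 0,"claw": 5},
    {"dx": 0,"dy": 0,"dz": 0,"twist": 0,"claw": 5},
  ],
)

```text
time_s: 18.42
tool_pos: [0.54, 0.0738, 0.2988]
ee_rot: [-2.142, -2.298, -0.001]
force: [-0.4, 0.5, -1.4]
grip_width: 0.575
grasp_force: 0.0
```

```bash
python3 - <<'E'
from h import *
im,m=snap('scene','s3.png')
c=lambda p:((proj(m,p)-[325,148]+.5)*4.5-.5).round(1)
print('head top centre exp if home',c([.5333,.173,.189]),'if 12 mm high',c([.5333,.173,.201]))
cv2.imwrite('pics/s3c.png',cv2.resize(im[148:278,325:455],None,fx=4.5,fy=4.5,interpolation=cv2.INTER_CUBIC))
E
```

```text
head top centre exp if home [300.7 283.8] if 12 mm high [305.7 262.9]
```

View pics/s3c.png

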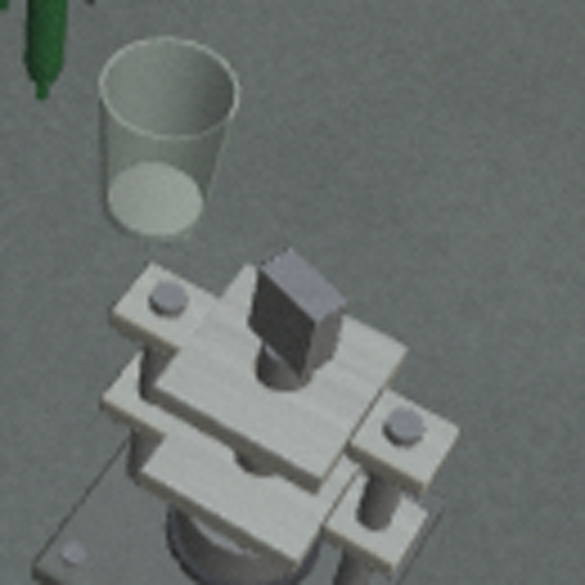

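The shaft stands upright with its head top centred at about crop (303,284). The expected home position is (301,284), so it is fully home and released, and I hand in.

```bash
python3 -c "
from h import *
print(ticket.hand_in())"
```

```text
the job is handed in; nothing more can be done
None
```

The drive shaft stands released in the stand, with its tang in the coupling slot and, by the final picture, fully home; the job is handed in at about 18.5 s, and no verdict came back.

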